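Take the grease filter out of a counter-top extractor

ROBOT

A 7-joint arm with a two-finger parallel gripper is mounted at the origin on a cart in front of the work surface, level with it; the furniture and walls round the work are solid. World frame = base frame: x ahead of the robot, y to its left, z up, the work surface at z = 0. Lengths are in mm, angles in degrees, forces in N, time in s.
With the tool pointing down it reaches from about 425 to 875 mm from the base axis. Payload 8.4 kg.
Tool frame: the origin (TCP) lies midway between the tips of the shut fingers; the grasp point (between the pads) lies 19 mm behind it (robot.grip_point_offset is the distance from the TCP to the grasp point, in mm); z points along the fingers, y is the line along which they close (so a half turn about z gives the same grasp; the last joint's range is limited). The gripper opens to 87 mm and grips with 3 to 60 N. Pads are 19 mm wide; open, the fingers measure 117 mm over their backs; the gripper's body (75 mm by 190 mm) begins 51 mm behind the grasp point.
Start: joints at [-78.335, 19.091, 2.286, 83.961, -0.768, 76.965, -3.352], TCP at [193.827, 620.397, 183.846] pointing down, gripper open.
Joint ranges: [-147.57, 147.57], [-21.85, 119.76], [-74.77, 79.35], [14.55, 137.4], [-85.83, 265.84], [4.83, 119.75], [-152.11, 152.11]. Speed limits (degrees/s): [127.2, 127.2, 159.86, 159.86, 180, 180, 180].

INTERFACE

Orientations are given as a 3x3 rotation matrix whose columns are the frame's x, y, z axes.
In Python, from workcell import robot gives the robot as it stands.
- The arm moves only by the tool servo_tool, never from a script. Its argument "increments" is a list that holds one entry, the list of rows, each a list of 5 numbers: the finger opening in cm, from 0 to 8.7, then the shift along the tool's x, y, z in cm, then the turn about the tool's z in degrees. A call has 1 to 5 rows; each row shifts and turns the commanded pose from where the row before left it, along the tool's axes as they then stand; what a row does not reach is not made up. A row lasts 1/12 s, in which the tool goes at most 41.7 mm and 7.16 degrees, less where a joint would pass 70% of its speed; a pose out of reach is approached as far as the arm can. A call with a gripper value outside its range is refused whole. The fingers move at their own pace and stop on an object; "newtons" is the grip in N (left out, the last holds). Time passes only in rows, so rows that do not move let the fingers close. It gives the time, the measured TCP pose, the force, the opening and the grip force at its end, in the units of the state.
- robot.state(): the state, without advancing time (a new reading comes with each control period).
- robot.capture(name): name is "scene" or "side" or "wrist"; returns (picture, depth): 384x512x3 uint8, blue, green, red; 384x512 float32, mm along the optical axis (not along the pixel's ray), 0 where there is no reading.
- robot.camera_info(name): a dict with "intrinsics" (3x3 intrinsics, pixels), "cam_to_world" (4x4, takes a point from camera to world coordinates); the wrist camera has in their place "mount" (4x4, takes a point from camera to tool coordinates, whose origin is the TCP and whose axes are the flange's). Camera axes: x right, y down, z forward; pixel columns grow to the right and rows downward; lengths in mm; the calibration is good to about 2 mm. A picture is of the moment at which its call begins: read the wrist's pose just before it. camera_info takes no time and is no camera call.
- robot.job_done(): hands the job in; it is judged then, once.
The state is a dict: "clock": time; "joint_positions": joint angles; "joint_vel": joint speeds; "joint_efforts": joint torques, N m; "eef_pos": TCP position; "tool_rot": TCP orientation; "contact_force": force on the tool from outside, world axes, zero at the start; "wrist_torque": the same for the moment, N m; "finger_gap": finger opening in mm; "gripper_force": force on a finger pad.
Only numpy, scipy, OpenCV 4.12 (cv2) and the standard library are available. Lean on these libraries where they do the work, as an engineer would, in place of code of your own. Each camera call takes 0.05 s, during which the arm holds its last target. There are 200 camera calls.

TASK

Take the steel grease-filter panel out of the white sloping extractor so that it can be washed: turn both turn buttons on the upper rail fully outward, away from the panel, until they lie along the rail, then slide the freed panel up the slope until its lower edge is out from under the lip, lift it out by its handle and lay it flat in the shallow metal tray, handle up. Set it down rather than dropping it, let go of it, leave the buttons turned aside, and leave the honey jar, mug and pepper mill standing where they are.

Things in the scene. Friction and masses are not known exactly. Their poses are not given: they have to be found in the camera images.
- extractor: white wedge-shaped extractor fixed to the worktop, 200 wide (its y), about 150 deep (its x), 165 high at the back. Origin: centre of the underside; z up, x from its low front to its high back. Its upper face rises towards +x at 30 degrees to the level. Below, in mm: u is up the slope (cos30,0,sin30 in its frame), v its y, w straight out of the slope (-sin30,0,cos30)
- seat (a point): fixed point of the extractor, u = v = w = 0: centre of the recess floor under the panel, 105 above the extractor's origin (axes as the extractor's). Recess: 155 wide in v, u = -55 to 67; side and upper rails rise to w = 7. The upper rail (u = 67 to 101) carries the two turn buttons
- lip (a point): fixed point: middle of the free edge of the lip on the lower rail, at u = -48, v = 0, w = 10.5. The lip reaches over the recess from u = -55 to -48 with its underside at w = 8.5 and hooks over the panel's lower edge; lower rail (u = -75 to -55) and lip rise to w = 12.5
- left_button (a joint): angle of the left (+v) turn button, rad. 0: its arm points down the slope, over the panel's upper edge (locked); it grows as the arm turns outward, clockwise seen from in front of the slope, to a stop at 1.6, where it lies along the rail. Friction holds it where it is left (about 0.07 N m). Starts at 0 to 0.35
- right_button (a joint): the same for the right (-v) turn button, which turns outward anticlockwise
- left_button_fin (a point): middle of the upright grip fin of the left turn button (grey plastic), over its pivot at u = 82, v = 50, w = 20. Flat arm 10 wide, 5 thick (w = 8 to 13), reaching 35 from the pivot; fin 9 thick, 28 long along the arm, its top at w = 28. Site z axis: w; x axis: along the fin, away from the arm's tip
- right_button_fin (a point): the same for the right turn button, at u = 82, v = -50, w = 20
- panel: loose steel filter panel, 110 (its x, up the slope) x 150 (its y) x 6, about 0.2 kg. Origin: centre of its underside; z out of its upper face. Seated: origin at u = 0, v = 0 within 2.5, w = 0; it has 12 of travel up the slope to the upper rail, and is out from under the lip after 7 to 8. A rib 6 wide, 6 high crosses its face at x = 41; a locked button stops this rib
- panel_handle (a point): centre of the bar of the panel's handle, 31 above the panel's underside: bar 60 long along the panel's y, 10 thick along its x, 14 high (24 to 38 above the underside), on two small posts. Axes as the panel's
- tray: shallow steel tray fixed to the worktop, outside 152 (its x) x 192 (its y) x 14 high, walls and floor 5 thick, so the inside is 142 x 182 and the floor 5 above the worktop. Origin: centre of the underside; z up
- honey_jar_mid (a point): bystander: glass honey jar, 66 across, 102 high; point half-way up
- mug1_mid (a point): bystander: white mug with handle, 92 across, 95 high; point half-way up
- pepper_mill_mid (a point): bystander: pepper mill, 44 across, 90 high; point half-way up
There are look-alikes about, which are no part of the job. There is more than one size of the tray; the one meant has the size given above.

How it is judged (in metres and radians):
On the way, in this order (a step that is already met when the one before it is completed fails the run):
1. both turn buttons are turned outward (beyond 1.25 rad) while the panel still sits in the recess (value of joint each of left_button, right_button above 1.25 rad and z of panel in the frame of extractor below 0.118 m and horizontal distance between panel and extractor below 0.02 m), for 0.1 s.
2. the panel is lifted out, its origin more than 40 mm from where it sat (distance of panel from where it was at the start of the episode above 0.04 m), for 0.1 s.
At the end, for the whole second after the job is handed in: The panel lies at rest flat on the tray's floor, handle up: level within 0.06 rad, its underside less than 9 mm above the tray's underside, its centre within 40 mm of the tray's; both buttons still stand beyond 1.25 rad; jar, mug and pepper mill are within 30 mm of where they stood (angle between panel's own z axis and vertical below 0.06 rad and z of panel in the frame of tray below 0.009 m and horizontal distance between panel and tray below 0.04 m and linear speed of panel below 0.02 m/s and value of joint each of left_button, right_button above 1.25 rad and distance of each of honey_jar_mid, mug1_mid, pepper_mill_mid from where it was at the start of the episode below 0.03 m); the robot touches nothing.
It fails at once if the panel is dropped: it falls faster than 0.7 m/s (a drop of about 25 mm) with no finger on it (linear speed of panel above 0.7 m/s and contact force between the fingers and panel below 0.01 N).
It fails at once if the honey jar, mug or pepper mill is knocked or moved by more than 30 mm (distance of any of honey_jar_mid, mug1_mid, pepper_mill_mid from where it was at the start of the episode above 0.03 m).
It also fails if it takes over 72 s, if anything falls off the work surface, if the arm or the gripper's body presses on something with over 40 N, if the wrist force passes 120 N, or if a joint passes its speed limit or range.

## Working session

There is one attempt and no reset: what is moved stays moved. The work goes in short steps, Python scripts to look and compute and a tool call to move; the robot and the scene stay as the last step left them, time stands still between calls to the robot, and variables do not carry over. Pictures are saved under pics/ and viewed, at most 13 in all, crops included, and the job is handed in when it is done.

Besides the shell and the picture viewer there is one more tool, called after "Call:" as name(argument=value, ...), one argument or row to a line, values as JSON. servo_tool: Moves the arm, as the interface text tells. Its arguments: {"type":"object","properties":{"increments":{"type":"array"},"newtons":{"type":"number"}},"required":["increments"]}

```bash
mkdir -p pics; ls; cat > h.py <<'E'
from workcell import robot
import numpy as np, cv2
def cap(n,f=None):
    s=robot.state(); im,d=robot.capture(n)
    np.savez(f'/tmp/{f or n}.npz',im=im,d=d,p=s['eef_pos'],R=s['tool_rot'])
    if f: cv2.imwrite(f'pics/{f}.png',im)
    return im,d
E
python3 - <<'E'
from h import *
a,da=cap('scene','scene0'); b,db=cap('side','side0')
s=robot.state(); print(s)
for n in('scene','side','wrist'): print(n,{k:np.round(v,3).tolist() for k,v in robot.camera_info(n).items()})
E
```

```text
pics
{'clock': 0.1, 'joint_positions': array([-78.33515321,  19.1276278 ,   2.28382668,  84.00526871,
        -0.76883906,  76.96334206,  -3.3502468 ]), 'joint_vel': array([ 0.11796079, -0.06074019,  0.02164771, -0.16757545,  0.01880268,
        0.04698577, -0.00183596]), 'joint_efforts': array([ 4.42845107e-03, -6.57820487e+01,  1.34007074e+00, -4.04707110e+01,
       -5.97381871e-02,  4.09546564e-02,  5.75150671e-05]), 'eef_pos': array([193.69454939, 619.98684663, 183.05515075]), 'tool_rot': array([[-9.54514191e-01,  2.98165283e-01, -3.52197966e-04],
       [ 2.98165482e-01,  9.54513211e-01, -1.36935457e-03],
       [-7.21163826e-05, -1.41208165e-03, -9.99999000e-01]]), 'contact_force': array([-0.14519221, -1.03361075,  0.21368531]), 'wrist_torque': array([-0.05197206, -0.02876203,  0.02735709]), 'gripper_force': 0.0, 'finger_gap': 86.8961533594334}
scene {'intrinsics': [[453.122, 0.0, 257.622], [0.0, 453.122, 184.932], [0.0, 0.0, 1.0]], 'cam_to_world': [[0.185, 0.842, -0.507, 1396.609], [0.983, -0.165, 0.084, -104.775], [-0.013, -0.513, -0.858, 1498.537], [0.0, 0.0, 0.0, 1.0]]}
side {'intrinsics': [[368.015, 0.0, 253.335], [0.0, 368.015, 192.355], [0.0, 0.0, 1.0]], 'cam_to_world': [[0.89, 0.264, -0.371, 1063.361], [0.455, -0.517, 0.725, -900.524], [-0.0, -0.814, -0.581, 854.067], [0.0, 0.0, 0.0, 1.0]]}
wrist {'intrinsics': [[287.108, 0.0, 253.924], [0.0, 287.108, 195.232], [0.0, 0.0, 1.0]], 'mount': [[-0.0, -0.968, -0.252, 69.113], [1.0, 0.0, -0.001, -0.717], [0.001, -0.252, 0.968, -201.693], [0.0, 0.0, 0.0, 1.0]]}
```

```bash
python3 - <<'E'
import cv2,numpy as np
a=cv2.imread('pics/scene0.png');b=cv2.imread('pics/side0.png')
cv2.imwrite('pics/both.png',cv2.resize(np.hstack([a,b]),(800,300)))
cv2.imwrite('pics/scene_big.png',cv2.resize(a,(800,600)))
E
```

```text
(no output)
```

View pics/scene_big.png

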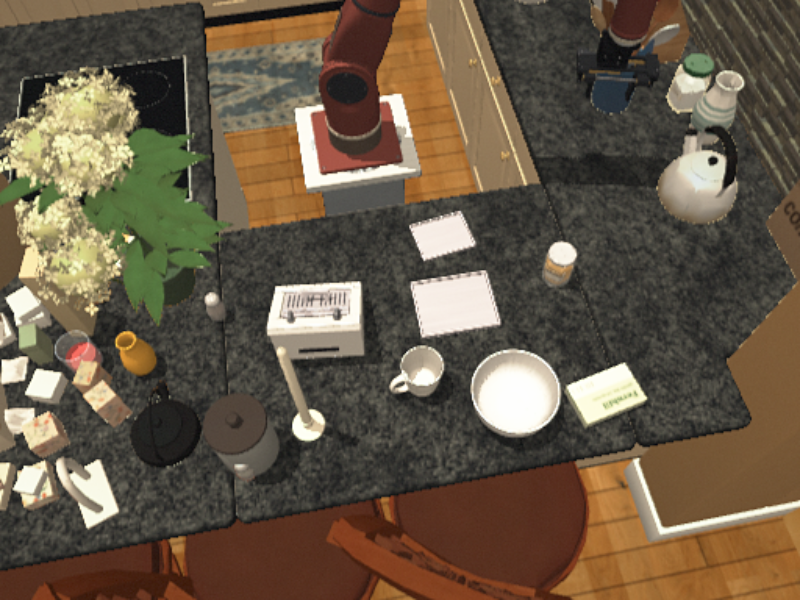

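View pics/side0.png

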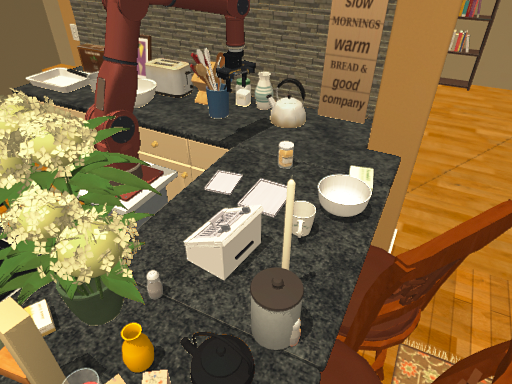

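Candidates (800-wide scene): trays are the large one (455,303) and the small one (442,235). The extractor is at (315,315); the toaster at the back is only a look-alike in the side view. The jar is at (560,263), the mug at (420,370) and the pepper mill at (213,305), and a candle stands at (300,400). I'll measure them and check a close crop.

```bash
cat >> h.py <<'E'
def world(n,f):
    z=np.load(f'/tmp/{f}.npz'); ci=robot.camera_info(n); K=np.array(ci['intrinsics'])
    if n=='wrist':
        T=np.eye(4);T[:3,:3]=z['R'];T[:3,3]=z['p'];M=T@np.array(ci['mount'])
    else: M=np.array(ci['cam_to_world'])
    v,u=np.mgrid[:384,:512]; d=z['d'].astype(float)
    P=np.stack([(u-K[0,2])/K[0,0]*d,(v-K[1,2])/K[1,1]*d,d],-1)@M[:3,:3].T+M[:3,3]
    P[d<=0]=np.nan
    return z['im'],P,K,M
def proj(X,K,M):
    c=(np.atleast_2d(X)-M[:3,3])@M[:3,:3]; return (c/c[:,2:])@K.T[:,:2]
def ray(px,z,K,M):
    r=np.c_[np.atleast_2d(px),np.ones(len(np.atleast_2d(px)))]@np.linalg.inv(K).T@M[:3,:3].T
    return M[:3,3]+r*((z-M[2,3])/r[:,2])[:,None]
E
python3 - <<'E'
from h import *
im,P,K,M=world('scene','scene0')
# table height
print('table z',np.nanmedian(P[220:240,330:340,2]), np.nanmedian(P[150:160,240:250,2]))
# trays: bright blobs low z
hsv=cv2.cvtColor(im,cv2.COLOR_BGR2HSV)
m=((hsv[...,2]>140)&(hsv[...,1]<60)).astype(np.uint8)
c,_=cv2.findContours(m,cv2.RETR_EXTERNAL,cv2.CHAIN_APPROX_NONE)
for k in c:
    if cv2.contourArea(k)>250:
        (x,y),_,_=cv2.minAreaRect(k)
        px=k[:,0].astype(float)
        for z in (14,):
            w=ray(px,z,K,M); r=cv2.minAreaRect(w[:,:2].astype(np.float32))
            if abs(x-270)<70 and y>120 and y<260: print((x,y),'rect z',z,np.round(r[0],1),np.round(r[1],1),round(r[2],1))
for nm,(u,v) in dict(jar=(358,168),mug=(269,237),mill=(136,195),candle=(180,226),cbase=(197,272),bowl=(330,250)).items():
    print(nm,np.round(np.nanmedian(P[v-2:v+3,u-2:u+3].reshape(-1,3),0)))
# slope plane
m=(P[...,2]>30)&(P[...,2]<185); m[:, :165]=0;m[:,240:]=0;m[:170]=0;m[235:]=0
q=P[m]; print(len(q),np.percentile(q,[1,50,99],axis=0).round())
cv2.imwrite('pics/crop.png',cv2.resize(im[120:240,160:330],None,fx=4.7,fy=4.7,interpolation=cv2.INTER_CUBIC))
E
```

```text
table z 45.37077885331553 3.1045579059048123
(329.5768737792969, 250.11534118652344) rect z 14 [827.2 238.8] [202.8 202.3] 15.9
(267.6657409667969, 237.96034240722656) rect z 14 [741.4  35.7] [ 98.  132.7] 56.2
(201.12960815429688, 204.8983917236328) rect z 14 [ 561.5 -182. ] [225.5 202.3] 82.5
(290.9453430175781, 193.71896362304688) rect z 14 [582.1 154.8] [193.6 159.9] 90.0
(282.896484375, 150.14810180664062) rect z 14 [379.4 168. ] [116.8 144.4] 8.2
jar [569. 406.  99.]
mug [739.  40.  12.]
mill [ 512. -406.   73.]
candle [ 823. -229.  378.]
cbase [ 827. -227.   21.]
bowl [829. 240.  13.]
2530 [[ 504. -274.   34.]
 [ 636. -171.  118.]
 [ 672.  -69.  171.]]
```

View pics/crop.png

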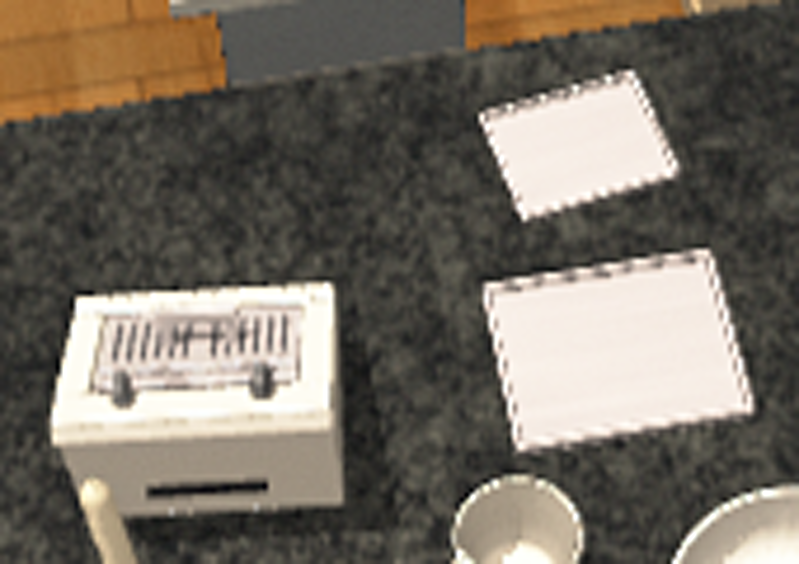

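The large tray measures about 194x160, so it is the one meant; the small one measures about 144x117. The crop shows both buttons at about (122,388) and (262,380), pointing down the slope. Next is the extractor pose.

```bash
python3 - <<'E'
from h import *
for cam in('scene','side'):
    im,P,K,M=world(cam,cam+'0')
    q=P.reshape(-1,3); q=q[~np.isnan(q[:,0])]
    m=(q[:,0]>470)&(q[:,0]<690)&(q[:,1]>-300)&(q[:,1]<-50)&(q[:,2]>25)&(q[:,2]<200)
    q=q[m]
    r=cv2.minAreaRect(q[:,:2].astype(np.float32)); print(cam,len(q),np.round(r[0]),np.round(r[1]),r[2])
    print(' z pct',np.percentile(q[:,2],[1,50,99]).round())
    # plane via ransac
    rng=np.random.default_rng(0);best=None
    for _ in range(400):
        a,b,c=q[rng.choice(len(q),3,False)]; n=np.cross(b-a,c-a); l=np.linalg.norm(n)
        if l<1:continue
        n/=l; n*=np.sign(n[2]) or 1
        if abs(n[2]-.866)>.06: continue
        k=abs((q-a)@n)<2.5
        if best is None or k.sum()>best.sum(): best=k
    s=q[best]; c0=s.mean(0); n=np.linalg.svd(s-c0)[2][2]; n*=np.sign(n[2])
    print(' plane',best.sum(),n.round(3),'yaw',np.degrees(np.arctan2(-n[1],-n[0])).round(2),'slope',np.degrees(np.arccos(n[2])).round(2),'d',(c0@n).round(1))
im,P,K,M=world('scene','scene0')
# back top edge, base corners: white mask contour
hsv=cv2.cvtColor(im,cv2.COLOR_BGR2HSV); m=((hsv[...,2]>140)&(hsv[...,1]<60)).astype(np.uint8)
n,l=cv2.connectedComponents(m); k=(l==l[190,170]) if m[190,170] else None
# side face lines
for zt in (0,):pass
im2=cv2.resize(im[170:235,160:245],None,fx=9,fy=9,interpolation=cv2.INTER_CUBIC)
E
```

```text
scene 2555 [ 586. -171.] [201. 168.] 82.3992919921875
 z pct [ 30. 118. 171.]
 plane 919 [-0.494  0.061  0.867] yaw -7.06 slope 29.85 d -193.6
side 3433 [ 588. -173.] [204. 164.] 82.66468048095703
 z pct [ 27. 106. 169.]
 plane 861 [-0.499  0.062  0.864] yaw -7.03 slope 30.19 d -199.4
```

Call:
servo_tool(
  increments=[
    [[4,0,0,-3,-5],[4,0,0,-3,-5],[2,-2.6,-2.3,-1,0],[0,-2.6,-2.3,-1,0],[0,-2.6,-2.3,-0.5,0]],
  ],
)

```text
clock: 0.52
eef_pos: [262.9, 541.5, 269.9]
tool_rot: [[-0.992, 0.127, 0.0], [0.127, 0.992, 0.001], [-0.0, 0.001, -1.0]]
contact_force: [0.5, 1.0, -0.4]
finger_gap: 61.2
gripper_force: 0.0
```

Call:
servo_tool(
  increments=[
    [[0,-2.6,-2.3,0,0],[0,-2.6,-2.3,0,0],[0,-2.6,-2.3,0,0],[0,-2.6,-2.3,0,0],[0,-2.6,-2.3,0,0]],
  ],
)

```text
clock: 0.93
eef_pos: [377.3, 409.7, 268.6]
tool_rot: [[-0.992, 0.128, -0.0], [0.128, 0.992, -0.0], [0.0, -0.0, -1.0]]
contact_force: [0.0, 0.3, 0.7]
finger_gap: 28.3
gripper_force: 0.0
```

Call:
servo_tool(
  increments=[
    [[0,-2.6,-2.3,0,0],[0,-2.6,-2.3,0,0],[0,-2.6,-2.3,0,0],[0,-2.6,-2.3,0,0],[0,-2.0,-2.3,0,0]],
  ],
)

```text
clock: 1.35
eef_pos: [486.2, 279.3, 268.5]
tool_rot: [[-0.992, 0.129, -0.0], [0.129, 0.992, -0.001], [-0.0, -0.001, -1.0]]
contact_force: [-0.3, -0.2, -0.2]
finger_gap: 1.7
gripper_force: 0.0
```

Call:
servo_tool(
  increments=[
    [[0,-1.2,-3.35,0,0],[0,-1.2,-3.35,0,0],[0,-1.2,-3.35,0,0],[0,-1.2,-3.35,0,0],[0,-1.2,-3.35,0,0]],
  ],
)

```text
clock: 1.77
eef_pos: [522.8, 105.7, 268.6]
tool_rot: [[-0.992, 0.128, -0.0], [0.128, 0.992, -0.0], [0.0, -0.0, -1.0]]
contact_force: [1.0, 0.4, 0.5]
finger_gap: 0.5
gripper_force: 0.0
```

Call:
servo_tool(
  increments=[
    [[0,-1.2,-3.35,0,0],[0,-1.2,-3.35,0,0],[0,-1.2,-3.35,0,0],[0,-1.2,-3.35,0,0],[0,-1.2,-3.35,0,0]],
  ],
)

```text
clock: 2.18
eef_pos: [560.9, -67.9, 268.8]
tool_rot: [[-0.992, 0.128, -0.0], [0.128, 0.992, 0.0], [0.0, 0.0, -1.0]]
contact_force: [1.2, 0.7, -0.5]
finger_gap: 0.4
gripper_force: 0.0
```

Call:
servo_tool(
  increments=[
    [[0,-1.2,-3.35,0,0],[0,-1.2,-3.35,0,0],[0,0,-2,0,0],[0,0,0,0,0],[0,0,0,0,0]],
  ],
)

```text
clock: 2.6
eef_pos: [573.1, -157.0, 268.5]
tool_rot: [[-0.991, 0.131, -0.001], [0.131, 0.991, -0.0], [0.001, -0.0, -1.0]]
contact_force: [-0.3, 1.2, 0.6]
finger_gap: 0.5
gripper_force: 0.0
```

```bash
python3 - <<'E'
from h import *
im,d=cap('wrist','w1'); s=robot.state(); print(s['eef_pos'],s['clock'])
cv2.imwrite('pics/w1b.png',cv2.resize(im,(800,600),interpolation=cv2.INTER_CUBIC))
E
```

```text
[ 573.50834097 -155.19784707  268.48863633] 2.65
```

View pics/w1b.png

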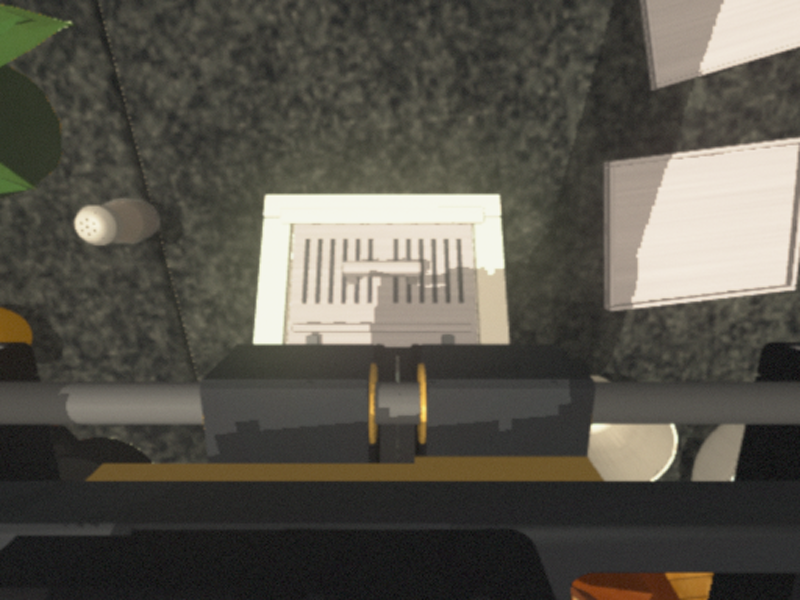

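The view shows the extractor squarely aligned with the tool, but the gripper hides the buttons. I'll shift 80 mm forward and look again.

Call:
servo_tool(
  increments=[
    [[0,-3,-0.8,0,0],[0,-3,-0.5,0,0],[0,-2,0,0,0],[0,0,0,0,0],[0,0,0,0,0]],
  ],
)

```text
clock: 3.07
eef_pos: [651.9, -176.8, 267.6]
tool_rot: [[-0.992, 0.126, -0.002], [0.126, 0.992, 0.0], [0.002, -0.0, -1.0]]
contact_force: [-0.4, 0.0, -0.2]
finger_gap: 0.7
gripper_force: 0.0
```

```bash
python3 - <<'E'
from h import *
im,d=cap('wrist','w2'); s=robot.state(); print(s['eef_pos'],s['clock'])
cv2.imwrite('pics/w2b.png',cv2.resize(im[60:260,130:380],(800,600*800//750),interpolation=cv2.INTER_CUBIC)[:600])
E
```

```text
[ 651.23857978 -177.32087833  268.2832731 ] 3.1167
```

View pics/w2b.png

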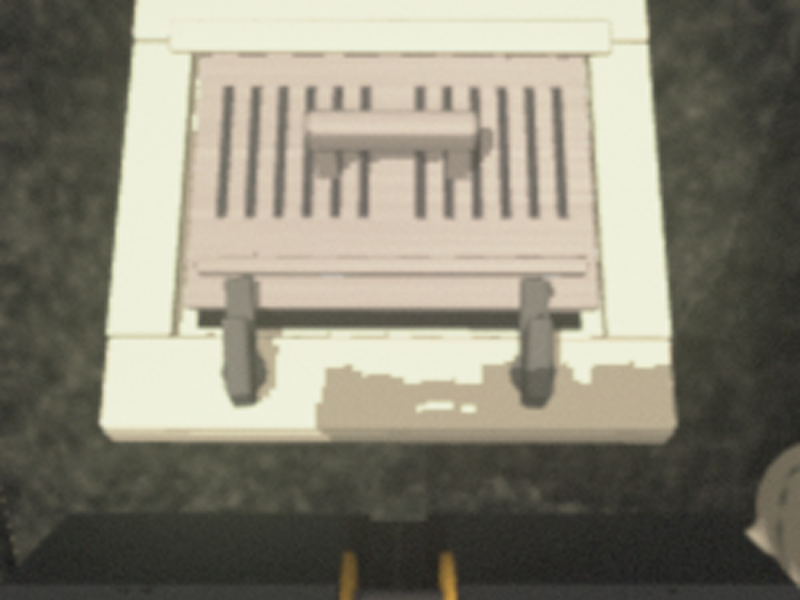

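Both buttons are at about 0: fins at crop (242,360) and (537,355). The handle bar runs (308..480,130), and the rib and lip are visible. I'll work out the seat frame by casting rays onto the slope plane.

```bash
python3 - <<'E'
from h import *
im,P,K,M=world('wrist','w2')
f=lambda a:np.array(a,float)/3.2+[130,60]
# rail plane w=7: side rails + upper rail
box=[((112,80),(175,320)),((610,80),(650,320)),((120,350),(220,420)),((270,350),(500,420))]
q=np.vstack([P[int(f(a)[1]):int(f(b)[1]),int(f(a)[0]):int(f(b)[0])].reshape(-1,3) for a,b in box]);q=q[~np.isnan(q[:,0])]
c=q.mean(0);n=np.linalg.svd(q-c)[2][2];n*=np.sign(n[2])
r=abs((q-c)@n);q=q[r<4];c=q.mean(0);n=np.linalg.svd(q-c)[2][2];n*=np.sign(n[2])
print('n',n.round(4),'resid',np.std((q-c)@n).round(2),'yaw',np.degrees(np.arctan2(-n[1],-n[0])).round(2),'slope',np.degrees(np.arccos(n[2])).round(2))
def onplane(px,dw):
    r=np.append(px,1)@np.linalg.inv(K).T@M[:3,:3].T; o=M[:3,3]; return o+r*(((c+n*dw-o)@n)/(r@n))
L=onplane(f((107,337)),0);Rr=onplane(f((665,337)),0)
yv=Rr-L; print('width',np.linalg.norm(yv).round(1)); yaw=np.arctan2(-yv[0],yv[1]); print('yaw edge',np.degrees(yaw).round(2))
yaw=np.radians(-7.2) if 0 else (yaw+np.arctan2(-n[1],-n[0]))/2
t=np.radians(30)
U=np.array([np.cos(t)*np.cos(yaw),np.cos(t)*np.sin(yaw),.5]);V=np.array([-np.sin(yaw),np.cos(yaw),0]);W=np.cross(U,V)
pts=[((107,337),67,-100,7),((665,337),67,100,7),((136,40),-55,-100,7),((648,40),-55,100,7),((102,429),101,-100,7),((677,429),101,100,7),((170,52),-48,-77.5,12.5),((610,52),-48,77.5,12.5),((242,330),None,-50,28),((537,327),None,50,28)]
S=[]
for px,u,v,w in pts:
    X=onplane(f(px),w-7); 
    s=X-(u or 0)*U-v*V-w*W
    print(px,X.round(1),s.round(1)); 
    if u is not None:S.append(s)
s=np.median(S,0);print('seat',s.round(1),'yaw',np.degrees(yaw).round(2))
np.savez('/tmp/fr.npz',s=s,U=U,V=V,W=W)
for nm,px,w in(('barL',(308,128),38),('barR',(480,128),38),('ribL',(198,266),12),('ribR',(587,266),12)):
    X=onplane(f(px),w-7)-s; print(nm,(X@U).round(1),(X@V).round(1))
print('scene/side plane d check w of plane', (-193.6-s@[-.494,.061,.867]).round(1),(-199.4-s@[-.499,.062,.864]).round(1))
E
```

```text
n [-0.51   0.061  0.858] resid 0.65 yaw -6.82 slope 30.91
width 197.6
yaw edge -7.18
(107, 337) [ 618.7 -276.9  145.7] [ 576.7 -171.   106.1]
(665, 337) [643.4 -80.9 146.4] [ 577.1 -173.5  106.8]
(136, 40) [ 511.8 -263.2   81.1] [ 574.7 -170.1  102.6]
(648, 40) [537.2 -63.7  82.1] [ 575.7 -169.2  103.5]
(102, 429) [ 647.8 -279.2  163.2] [ 576.7 -169.7  106.6]
(677, 429) [672.4 -83.2 163.8] [ 576.9 -172.2  107.3]
(170, 52) [ 519.5 -248.6   91.1] [ 576.4 -177.5  104.3]
(610, 52) [540.8 -81.1  91.9] [ 578.8 -163.8  105. ]
(242, 330) [ 619.7 -225.   167. ] [ 639.7 -177.1  142.8]
(537, 327) [ 630.9 -128.2  166.9] [ 638.8 -179.5  142.6]
seat [ 576.7 -170.6  105.6] yaw -7.0
barL 3.2 -27.7
barR 3.5 31.0
ribL 42.2 -68.5
ribR 42.9 70.2
scene/side plane d check w of plane 10.2 7.7
```

Call:
servo_tool(
  increments=[
    [[0,1.5,0.9,2,0],[0,1.44,0.77,2,0],[0,0,0,2.5,0],[0,0,0,1.5,0],[0,0,0,0,0]],
  ],
  newtons=20,
)

```text
clock: 3.53
eef_pos: [621.9, -156.3, 186.2]
tool_rot: [[-0.992, 0.126, -0.004], [0.126, 0.992, 0.002], [0.004, 0.002, -1.0]]
contact_force: [-0.2, 1.4, -0.2]
finger_gap: -0.1
gripper_force: 0.0
```

Call:
servo_tool(
  increments=[
    [[0,0,0,1.5,0],[0,0,0,1.5,0],[0,0,0,0,0],[0,0,0,0,0]],
  ],
)

```text
clock: 3.87
eef_pos: [624.1, -158.0, 159.8]
tool_rot: [[-0.992, 0.128, 0.0], [0.128, 0.992, 0.0], [-0.0, 0.0, -1.0]]
contact_force: [0.3, 0.3, 0.1]
finger_gap: 0.2
gripper_force: 0.0
```

Call:
servo_tool(
  increments=[
    [[0,0,0,0.5,0],[0,0,0,0.45,0],[0,0,0,0,0],[0,0,0.6,0,0],[0,0,0.6,0,0]],
  ],
)

```text
clock: 4.28
eef_pos: [626.0, -146.5, 149.7]
tool_rot: [[-0.992, 0.129, 0.0], [0.129, 0.992, -0.0], [-0.0, -0.0, -1.0]]
contact_force: [0.4, -0.3, -0.5]
finger_gap: 0.6
gripper_force: 0.0
```

Call:
servo_tool(
  increments=[
    [[0,0,0.6,0,0],[0,0,0.6,0,0],[0,0,0.4,0,0],[0,0,0.4,0,0],[0,0,0,0,0]],
  ],
)

```text
clock: 4.7
eef_pos: [628.7, -125.2, 149.4]
tool_rot: [[-0.992, 0.126, 0.0], [0.126, 0.992, 0.0], [0.0, 0.0, -1.0]]
contact_force: [-0.0, 0.6, -0.2]
finger_gap: 0.3
gripper_force: 0.0
```

Call:
servo_tool(
  increments=[
    [[0,0,0.5,0,0],[0,0,0.5,0,0],[0,0,0,0,0]],
  ],
)

```text
clock: 4.95
eef_pos: [630.0, -115.3, 149.3]
tool_rot: [[-0.992, 0.127, -0.0], [0.127, 0.992, 0.001], [0.0, 0.001, -1.0]]
contact_force: [1.4, -0.9, -0.2]
finger_gap: 0.7
gripper_force: 0.0
```

Call:
servo_tool(
  increments=[
    [[0,-0.25,0,-0.15,0],[0,-0.25,0,-0.15,0],[0,0,0,0,0],[0,0,0,0,0]],
  ],
)

```text
clock: 5.28
eef_pos: [634.9, -117.8, 152.5]
tool_rot: [[-0.992, 0.128, 0.0], [0.128, 0.992, -0.0], [-0.0, -0.0, -1.0]]
contact_force: [-0.5, 0.8, 0.0]
finger_gap: 0.8
gripper_force: 0.0
```

```bash
python3 - <<'E'
from h import *
im,d=cap('scene','s2'); im2,d=cap('wrist','w3')
a=cv2.resize(im[170:235,150:250],(800,520),interpolation=cv2.INTER_CUBIC)
cv2.imwrite('pics/s2b.png',a)
E
```

```text
(no output)
```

View pics/s2b.png

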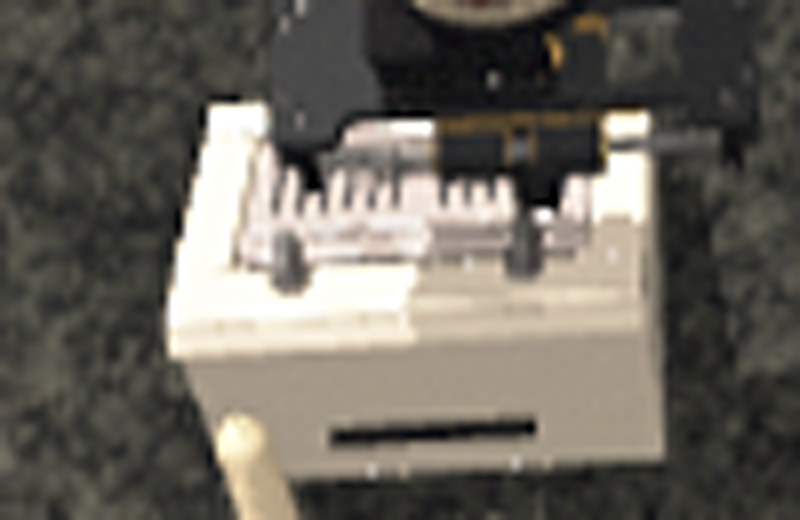

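```bash
python3 - <<'E'
from h import *
im,P,K,M=world('scene','s2'); F=np.load('/tmp/fr.npz'); s,U,V,W=[F[k] for k in 'sUVW']
z=np.load('/tmp/s2.npz'); print(z['p'])
f=lambda X:(proj(X,K,M)-[150,170])*8
for nm,X in dict(tcp=z['p'],corner=z['p']+9.5*np.array([.992,-.127,0]),finL=s+82*U+50*V+28*W,finR=s+82*U-50*V+28*W,backL=s+101*U+100*V+7*W,backR=s+101*U-100*V+7*W,lowL=s-55*U-100*V+7*W).items(): print(nm,f(X).round())
d=P[int(170+190/8),int(150+540/8)];print(d)
a=f(z['p'])[0]/8+[150,170]
print(P[int(a[1])-3:int(a[1])+4,int(a[0]),:].round())
E
```

```text
[ 634.86357188 -117.78488696  152.49499858]
tcp [[542. 241.]]
corner [[542. 261.]]
finL [[516. 234.]]
finR [[277. 248.]]
backL [[638. 292.]]
backR [[159. 322.]]
lowL [[200. 139.]]
[ 642.05195244 -115.80015378  213.08765304]
[[ 617. -119.  143.]
 [ 620. -119.  143.]
 [ 624. -120.  142.]
 [ 625. -120.  137.]
 [ 627. -121.  133.]
 [ 648. -121.  165.]
 [ 651. -122.  163.]]
```

```bash
python3 - <<'E'
from h import *
im,P,K,M=world('scene','s2')
for c in (212,215,217,219,221): 
    for r in range(188,206): print(c,r,P[r,c].round().tolist(),im[r,c].tolist()) if c in(217,) else None
for r in range(190,206): print(r,[int(v) for v in P[r,208:226,2].round()])
cv2.imwrite('pics/w3b.png',cv2.resize(np.load('/tmp/w3.npz')['im'],(800,600)))
E
```

```text
217 188 [666.0, -113.0, 284.0] [46, 49, 51]
217 189 [670.0, -113.0, 285.0] [42, 44, 46]
217 190 [669.0, -114.0, 278.0] [35, 35, 37]
217 191 [669.0, -114.0, 271.0] [31, 29, 31]
217 192 [640.0, -115.0, 215.0] [29, 30, 29]
217 193 [642.0, -116.0, 213.0] [25, 27, 23]
217 194 [641.0, -116.0, 205.0] [30, 27, 29]
217 195 [640.0, -117.0, 196.0] [17, 16, 16]
217 196 [606.0, -118.0, 132.0] [219, 220, 232]
217 197 [617.0, -119.0, 143.0] [208, 211, 223]
217 198 [620.0, -119.0, 143.0] [98, 104, 112]
217 199 [624.0, -120.0, 142.0] [72, 74, 77]
217 200 [625.0, -120.0, 137.0] [89, 92, 100]
217 201 [627.0, -121.0, 133.0] [76, 79, 84]
217 202 [648.0, -121.0, 165.0] [77, 81, 86]
217 203 [651.0, -122.0, 163.0] [92, 96, 101]
217 204 [650.0, -122.0, 153.0] [139, 155, 167]
217 205 [657.0, -123.0, 160.0] [165, 186, 203]Traceback (most recent call last):
  File "<stdin>", line 5, in <module>
ValueError: cannot convert float NaN to integer
```

```bash
python3 - <<'E'
from h import *
cap('side','sd2')
for c,f in(('scene','s2'),('side','sd2')):
    im,P,K,M=world(c,f); z=np.load(f'/tmp/{f}.npz'); T=(P-z['p'])@z['R']
    m=(abs(T[...,0])<25)&(abs(T[...,1])<25)&(T[...,2]<3)&(T[...,2]>-110)
    q=T[m]; print(c,m.sum()); o=np.argsort(-q[:,2]); print(q[o[:14]].round(), im[m][o[:14]].tolist())
im=np.load('/tmp/w3.npz')['im'];b=np.load('/tmp/sd2.npz')['im']
ps=proj(z['p'],K,M)[0];print('tcp side px',ps)
x,y=ps.astype(int)
b=b[y-50:y+40,x-60:x+60]
cv2.imwrite('pics/w3b.png',np.hstack([cv2.resize(im,(400,300)),cv2.resize(b,(400,300),interpolation=cv2.INTER_CUBIC)]))
E
```

```text
scene 107
[[ -7.  18.   2.]
 [ -6.   7.   2.]
 [-13. -20.   2.]
 [ -5. -23.   2.]
 [-11.  11.   1.]
 [ -4.  14.   1.]
 [ -7.   4.   1.]
 [-13. -23.   0.]
 [-15.  -6.  -1.]
 [ -8.   1.  -1.]
 [-13.  21.  -1.]
 [-15.  -3.  -1.]
 [-16.   4.  -1.]
 [-11.  -6.  -1.]] [[167, 188, 205], [137, 156, 169], [169, 190, 207], [133, 150, 164], [167, 189, 205], [168, 185, 201], [141, 159, 173], [169, 189, 206], [98, 106, 113], [138, 157, 170], [165, 187, 201], [139, 155, 167], [166, 188, 203], [64, 64, 67]]
side 196
[[ -8. -17.   3.]
 [-11. -21.   3.]
 [ -9.  13.   3.]
 [ -3. -15.   2.]
 [  2. -14.   2.]
 [-13.  14.   1.]
 [-13.  18.  -0.]
 [ -7. -16.  -0.]
 [-16.  20.  -0.]
 [-13.  24.  -0.]
 [-16. -17.  -1.]
 [ -3. -15.  -1.]
 [-16. -24.  -2.]
 [-17.  12.  -2.]] [[146, 170, 186], [162, 192, 209], [117, 136, 146], [85, 92, 97], [82, 87, 89], [162, 193, 210], [160, 189, 206], [97, 107, 115], [160, 189, 206], [159, 189, 205], [147, 172, 186], [79, 86, 88], [163, 192, 209], [161, 189, 207]]
tcp side px [245.13109823 209.53181777]
```

View pics/w3b.png

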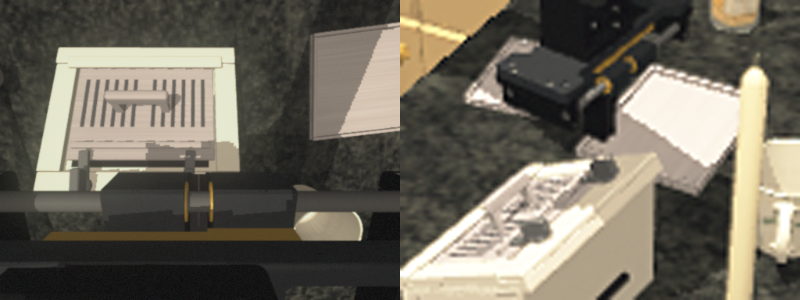

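The side crop shows the finger tip at (600,130), well above the reported TCP, which projects onto the left fin at (600,167). The button hasn't been touched. I'll measure where the finger really ends in the tool frame.

```bash
python3 - <<'E'
from h import *
for c,f in(('scene','s2'),('side','sd2')):
    im,P,K,M=world(c,f); z=np.load(f'/tmp/{f}.npz'); T=(P-z['p'])@z['R']
    g=im.max(-1)<60
    m=(abs(T[...,0])<40)&(abs(T[...,1])<40)&(T[...,2]<-15)&(T[...,2]>-75)&g
    q=T[m]; o=np.argsort(-q[:,2]); print(c,m.sum());print(q[o][:40:2].round().tolist())
    print('bounds',np.percentile(q[(q[:,2]>-62)],[3,97],axis=0).round())
s=robot.state();print(s['finger_gap'],s['eef_pos'],s['joint_positions'])
E
```

```text
scene 25
[[-6.0, -6.0, -40.0], [-5.0, 5.0, -45.0], [-7.0, -5.0, -48.0], [-4.0, -5.0, -50.0], [-5.0, 9.0, -50.0], [-6.0, 2.0, -52.0], [-7.0, 9.0, -60.0], [-7.0, 6.0, -61.0], [-4.0, 3.0, -63.0], [-6.0, -6.0, -66.0], [-4.0, 0.0, -68.0], [-4.0, -3.0, -70.0], [-6.0, -6.0, -73.0]]
bounds [[ -7.  -5. -61.]
 [ -4.   9. -42.]]
side 73
[[12.0, -8.0, -40.0], [11.0, -6.0, -43.0], [-9.0, 3.0, -46.0], [0.0, -10.0, -46.0], [-10.0, -4.0, -47.0], [-9.0, -2.0, -49.0], [10.0, -11.0, -50.0], [-8.0, -11.0, -50.0], [-7.0, 6.0, -51.0], [-11.0, -10.0, -51.0], [-9.0, -7.0, -52.0], [3.0, -10.0, -53.0], [-10.0, -3.0, -53.0], [-7.0, 1.0, -54.0], [-9.0, -12.0, -55.0], [0.0, -9.0, -57.0], [-8.0, -10.0, -57.0], [-10.0, 2.0, -58.0], [7.0, -10.0, -59.0], [-7.0, -9.0, -60.0]]
bounds [[-11. -12. -61.]
 [ 11.   5. -43.]]
0.659270805904155 [ 634.58100852 -117.59718887  152.30047459] [-21.38776956  22.22114181  36.7537091   88.5299514  -13.62257145
  73.79554887  99.77070578]
```

Call:
servo_tool(
  increments=[
    [[0,0.2,-2.2,0,0],[0,0.3,-1.6,0,0],[0,0,0,1.0,0],[0,0,0,0.5,0],[0,0,0,0,0]],
  ],
)

```text
clock: 5.85
eef_pos: [624.2, -153.4, 135.7]
tool_rot: [[-0.992, 0.128, -0.002], [0.128, 0.992, 0.001], [0.002, 0.001, -1.0]]
contact_force: [0.3, -0.2, -1.1]
finger_gap: 0.3
gripper_force: 0.0
```

```bash
python3 - <<'E'
from h import *
print(robot.grip_point_offset, [a for a in dir(robot) if a[0]!='_'])
for c,f in(('scene','s3'),('side','sd3'),('wrist','w4')):
    cap(c,f); im,P,K,M=world(c,f); z=np.load(f'/tmp/{f}.npz'); T=(P-z['p'])@z['R']
    m=(abs(T[...,0])<25)&(abs(T[...,1])<25)&(T[...,2]<-10)&(T[...,2]>-75)&(im.max(-1)<65)
    q=T[m]; o=np.argsort(-q[:,2]); print(c,m.sum(),q[o][:8].round().tolist(),np.percentile(q,[3,97],axis=0).round().tolist() if len(q) else 0)
print(z['p'],robot.state()['contact_force'])
E
```

```text
18.700000000000003 ['Unreachable', 'camera_info', 'capture', 'grip_point_offset', 'job_done', 'state']
scene 20 [[-4.0, 6.0, -39.0], [-4.0, -4.0, -40.0], [-6.0, -7.0, -45.0], [-3.0, -0.0, -45.0], [-4.0, -3.0, -46.0], [-8.0, 7.0, -52.0], [-4.0, 4.0, -53.0], [-8.0, 4.0, -53.0]] [[-8.0, -6.0, -70.0], [-3.0, 8.0, -40.0]]
side 67 [[7.0, -8.0, -45.0], [9.0, -10.0, -45.0], [-8.0, 1.0, -46.0], [-9.0, -10.0, -46.0], [-9.0, 6.0, -47.0], [-10.0, -6.0, -48.0], [-3.0, -11.0, -48.0], [-7.0, 3.0, -48.0]] [[-12.0, -13.0, -74.0], [9.0, 6.0, -46.0]]
wrist 597 [[10.0, -1.0, -39.0], [10.0, -5.0, -39.0], [10.0, -4.0, -39.0], [11.0, -7.0, -39.0], [10.0, -2.0, -40.0], [10.0, -3.0, -40.0], [10.0, -2.0, -40.0], [10.0, 3.0, -40.0]] [[10.0, -9.0, -69.0], [12.0, 7.0, -40.0]]
[ 624.92964464 -153.09147805  136.91118322] [0.15021912 0.25856996 0.4201663 ]
```

All three cameras put the real finger tip 39 mm behind the reported TCP along the tool z. I'll apply that offset and confirm it by touch.

Call:
servo_tool(
  increments=[
    [[0,0,0,0.8,0],[0,0,0,0.8,0],[0,0,0,0.4,0],[0,0,0,0,0]],
  ],
)

```text
clock: 6.33
eef_pos: [624.0, -153.9, 115.7]
tool_rot: [[-0.992, 0.128, -0.002], [0.128, 0.992, 0.0], [0.002, -0.0, -1.0]]
contact_force: [-0.9, -0.7, 0.3]
finger_gap: 0.2
gripper_force: 0.0
```

Call:
servo_tool(
  increments=[
    [[0,0,0,0.3,0],[0,0,0,0.2,0],[0,0,0,0,0]],
  ],
)

```text
clock: 6.58
eef_pos: [624.7, -154.4, 112.0]
tool_rot: [[-0.992, 0.128, -0.0], [0.128, 0.992, -0.0], [0.0, -0.0, -1.0]]
contact_force: [-0.0, 0.2, -0.3]
finger_gap: 0.5
gripper_force: 0.0
```

Call:
servo_tool(
  increments=[
    [[0,0,0,0.2,0],[0,0,0,0.1,0],[0,0,0,0,0]],
  ],
)

```text
clock: 6.83
eef_pos: [624.8, -154.4, 109.2]
tool_rot: [[-0.992, 0.128, -0.0], [0.128, 0.992, 0.0], [0.0, -0.0, -1.0]]
contact_force: [0.1, 0.4, -0.2]
finger_gap: 0.7
gripper_force: 0.0
```

Call:
servo_tool(
  increments=[
    [[0,0,0,0.1,0],[0,0,0,0.1,0],[0,0,0,0,0]],
  ],
)

```text
clock: 7.08
eef_pos: [624.8, -154.4, 107.2]
tool_rot: [[-0.992, 0.128, -0.0], [0.128, 0.992, -0.0], [0.0, -0.0, -1.0]]
contact_force: [-0.8, 0.3, 0.3]
finger_gap: 0.6
gripper_force: 0.1
```

Call:
servo_tool(
  increments=[
    [[0,0,0,-0.2,0],[0,0,0.5,0,0],[0,0,0.5,0,0],[0,0,0.5,0,0],[0,0,0.4,0,0]],
  ],
)

```text
clock: 7.5
eef_pos: [626.6, -139.2, 109.5]
tool_rot: [[-0.991, 0.13, -0.0], [0.13, 0.991, -0.005], [-0.0, -0.005, -1.0]]
contact_force: [-1.6, -18.7, -3.5]
finger_gap: 0.3
gripper_force: 8.9
```

Call:
servo_tool(
  increments=[
    [[0,0,0.4,0,0],[0,0,0.4,0,0],[0,0,0.4,0,0],[0,0,0.4,0,0],[0,0,0.4,0,0]],
  ],
)

```text
clock: 7.92
eef_pos: [626.5, -121.3, 109.1]
tool_rot: [[-0.991, 0.134, -0.005], [0.134, 0.991, -0.005], [0.004, -0.006, -1.0]]
contact_force: [-11.2, -9.7, 4.4]
finger_gap: 0.4
gripper_force: 6.9
```

Call:
servo_tool(
  increments=[
    [[0,-0.2,0,-0.12,0],[0,-0.2,0,-0.12,0],[0,0,0,0,0]],
  ],
)

```text
clock: 8.17
eef_pos: [627.7, -118.6, 109.7]
tool_rot: [[-0.991, 0.131, -0.012], [0.131, 0.991, -0.001], [0.012, -0.003, -1.0]]
contact_force: [-20.4, -5.7, 3.0]
finger_gap: 0.4
gripper_force: 12.7
```

Call:
servo_tool(
  increments=[
    [[0,-0.2,0,-0.12,0],[0,-0.2,0,-0.12,0],[0,0,0,0,0]],
  ],
)

```text
clock: 8.42
eef_pos: [627.7, -118.5, 110.0]
tool_rot: [[-0.991, 0.132, -0.02], [0.132, 0.991, 0.0], [0.02, -0.002, -1.0]]
contact_force: [-31.4, -4.1, -0.3]
finger_gap: 0.4
gripper_force: 18.3
```

Call:
servo_tool(
  increments=[
    [[0,-0.2,0,-0.12,0],[0,-0.15,0,-0.1,0],[0,0,0,0,0]],
  ],
)

```text
clock: 8.67
eef_pos: [627.5, -118.4, 110.2]
tool_rot: [[-0.991, 0.132, -0.028], [0.132, 0.991, 0.002], [0.028, -0.002, -1.0]]
contact_force: [-41.1, -1.7, -3.8]
finger_gap: 0.5
gripper_force: 22.3
```

```bash
python3 - <<'E'
from h import *
cap('wrist','w5');a=np.load('/tmp/w5.npz')['im'];cap('side','sd5');b=np.load('/tmp/sd5.npz')['im']
print(robot.state()['eef_pos'])
cv2.imwrite('pics/w5b.png',np.hstack([cv2.resize(a[100:280,150:350],(400,360)),cv2.resize(b[175:285,175:285],(360,360),interpolation=cv2.INTER_CUBIC)]))
E
```

```text
[ 627.57196645 -118.44826326  110.2241015 ]
```

View pics/w5b.png

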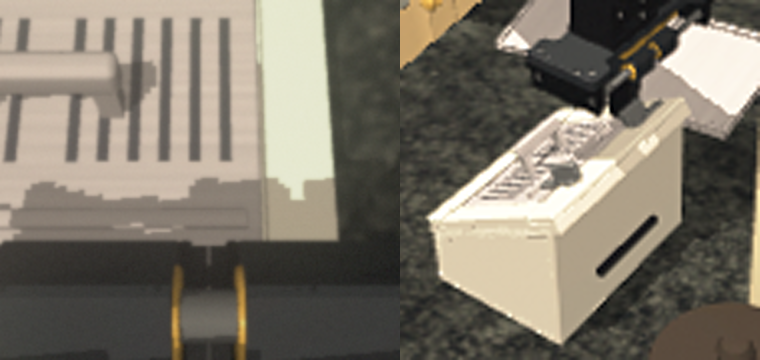

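Call:
servo_tool(
  increments=[
    [[0,0.8,0,0,0],[0,0.5,0,-1,0],[0,0,0,-2.5,0],[0,0,-2,-0.5,0],[0,0,-3,0,0]],
  ],
)

```text
clock: 9.18
eef_pos: [625.0, -161.3, 159.4]
tool_rot: [[-0.993, 0.121, 0.005], [0.121, 0.993, 0.002], [-0.005, 0.002, -1.0]]
contact_force: [0.6, 0.4, -0.2]
finger_gap: 0.3
gripper_force: 0.0
```

Call:
servo_tool(
  increments=[
    [[0,0,-3,0,0],[0,0,0,0,0],[0,0,0,0,0]],
  ],
)

```text
clock: 9.43
eef_pos: [618.2, -196.9, 157.6]
tool_rot: [[-0.991, 0.131, 0.002], [0.131, 0.991, -0.001], [-0.002, -0.001, -1.0]]
contact_force: [0.1, 1.2, -0.2]
finger_gap: 0.4
gripper_force: 0.0
```

```bash
cat >> h.py <<'E'
def where():
    F=np.load('/tmp/fr.npz'); s,U,V,W=[F[k] for k in 'sUVW']; st=robot.state(); R=st['tool_rot']
    tip=st['eef_pos']-39*R[:,2]; e=tip-10*R[:,0]-s; c=tip-s
    print('eef',st['eef_pos'].round(1),'corner uvw',(e@U).round(1),(e@V).round(1),(e@W).round(1),'centre uvw',(c@U).round(1),(c@V).round(1),(c@W).round(1))
    return s,U,V,W,st,R
def go(u,v,w,corner=True,up=0):
    s,U,V,W,st,R=where(); X=s+u*U+v*V+w*W+(10*R[:,0] if corner else 0)+39*R[:,2]
    print('need tool cm',((X-st['eef_pos'])@R/10).round(2))
E
python3 -c "
from h import *
go(70,-20,10)"
```

```text
eef [ 618.2 -196.9  157.6] corner uvw 92.5 -21.2 51.7 centre uvw 83.9 -21.1 56.6
need tool cm [-0.12  0.12  4.73]
```

Call:
servo_tool(
  increments=[
    [[0,-0.1,0.1,2,0],[0,0,0,1.5,0],[0,0,0,0.8,0],[0,0,0,0.3,0],[0,0,0,0,0]],
  ],
)

```text
clock: 9.85
eef_pos: [619.4, -192.9, 110.1]
tool_rot: [[-0.992, 0.127, -0.001], [0.127, 0.992, 0.0], [0.001, 0.0, -1.0]]
contact_force: [0.5, 0.9, 0.1]
finger_gap: 0.4
gripper_force: 0.0
```

Call:
servo_tool(
  increments=[
    [[0,0,-0.5,0,0],[0,0,-0.5,0,0],[0,0,-0.4,0,0],[0,0,-0.4,0,0],[0,0,-0.4,0,0]],
  ],
)

```text
clock: 10.27
eef_pos: [617.0, -213.3, 111.0]
tool_rot: [[-0.992, 0.127, 0.001], [0.127, 0.992, 0.004], [-0.0, 0.004, -1.0]]
contact_force: [-3.5, 17.5, 8.8]
finger_gap: 0.3
gripper_force: 8.4
```

Call:
servo_tool(
  increments=[
    [[0,0,-0.4,0,0],[0,0,-0.4,0,0],[0,0,-0.4,0,0],[0,0,-0.4,0,0],[0,0,0,0,0]],
  ],
)

```text
clock: 10.68
eef_pos: [613.1, -225.5, 109.4]
tool_rot: [[-0.992, 0.124, -0.005], [0.124, 0.992, 0.009], [0.006, 0.008, -1.0]]
contact_force: [-9.0, 14.6, 3.2]
finger_gap: 0.3
gripper_force: 8.4
```

Call:
servo_tool(
  increments=[
    [[0,-0.2,0,-0.12,0],[0,-0.2,0,-0.12,0],[0,-0.1,0,-0.05,0],[0,0,0,0,0]],
  ],
)

```text
clock: 11.02
eef_pos: [613.1, -226.5, 110.0]
tool_rot: [[-0.992, 0.126, -0.014], [0.126, 0.992, 0.01], [0.016, 0.008, -1.0]]
contact_force: [-23.1, 17.6, 2.5]
finger_gap: 0.3
gripper_force: 15.9
```

```bash
python3 -c "
from h import *
where()"
```

```text
eef [ 613.1 -226.5  110. ] corner uvw 68.0 -51.5 10.7 centre uvw 59.5 -51.4 15.8
```

Call:
servo_tool(
  increments=[
    [[0,0.3,0,0,0],[0,0,-0.4,0,0],[0,0,-0.4,0,0],[0,0,-0.3,0,0],[0,0,0,0,0]],
  ],
)

```text
clock: 11.43
eef_pos: [611.6, -241.1, 111.6]
tool_rot: [[-0.992, 0.128, -0.007], [0.128, 0.992, 0.004], [0.008, 0.004, -1.0]]
contact_force: [-10.9, 7.7, -1.7]
finger_gap: 0.4
gripper_force: 5.6
```

Call:
servo_tool(
  increments=[
    [[0,-0.3,0,0,0],[0,-0.2,0,-0.1,0],[0,-0.2,0,-0.1,0],[0,0,0,0,0]],
  ],
)

```text
clock: 11.77
eef_pos: [612.2, -241.0, 111.5]
tool_rot: [[-0.991, 0.129, -0.02], [0.129, 0.992, 0.008], [0.021, 0.006, -1.0]]
contact_force: [-32.9, 12.6, 5.2]
finger_gap: 0.6
gripper_force: 17.1
```

```bash
python3 -c "
from h import *
where()"
```

```text
eef [ 612.2 -241.   111.5] corner uvw 69.7 -65.9 11.4 centre uvw 61.1 -65.9 16.6
```

Call:
servo_tool(
  increments=[
    [[0,0.8,0.2,0,0],[0,0.4,0.3,-1,0],[0,0,0,-3,0],[2,-1,1.5,-3,0],[5,-1.5,2,-3,0]],
  ],
)

```text
clock: 12.18
eef_pos: [639.0, -208.6, 218.6]
tool_rot: [[-0.991, 0.133, 0.002], [0.133, 0.991, -0.001], [-0.002, -0.001, -1.0]]
contact_force: [0.9, -0.9, 0.6]
finger_gap: 7.7
gripper_force: 0.0
```

Call:
servo_tool(
  increments=[
    [[8.7,-2,1.5,-2.5,0],[8.7,-1,1,-2.5,0],[8.7,0,0,0,0],[8.7,0,0,0,0]],
  ],
)

```text
clock: 12.52
eef_pos: [674.4, -184.8, 267.6]
tool_rot: [[-0.992, 0.127, 0.004], [0.127, 0.992, -0.001], [-0.004, -0.001, -1.0]]
contact_force: [0.5, -0.6, -1.2]
finger_gap: 32.6
gripper_force: 0.0
```

```bash
python3 - <<'E'
from h import *
im,d=cap('wrist','w6');where()
im,P,K,M=world('wrist','w6'); z=np.load('/tmp/w6.npz');T=(P-z['p'])@z['R']
m=(T[...,2]<-20)&(abs(T[...,1])<90)
q=T[m];
for lo in(-40,-60,-80,-100,-120):
    k=q[(q[:,2]<lo+20)&(q[:,2]>=lo)]; print(lo,len(k),np.percentile(k,[2,98],axis=0).round().tolist() if len(k) else '')
F=np.load('/tmp/fr.npz'); c=(proj(F['s']+30*F['U'],K,M)[0]).astype(int);print(c)
y0=max(c[1]-90,0);x0=c[0]-120
cv2.imwrite('pics/w6b.png',cv2.resize(im[y0:y0+180,x0:x0+240],(800,600),interpolation=cv2.INTER_CUBIC));print(x0,y0)
E
```

```text
eef [ 673.1 -185.4  266.2] corner uvw 192.9 -3.1 119.1 centre uvw 184.2 -3.0 124.1
-40 11 [[10.0, -25.0, -40.0], [11.0, 21.0, -39.0]]
-60 536 [[2.0, -26.0, -60.0], [12.0, 24.0, -41.0]]
-80 436 [[-8.0, -27.0, -78.0], [12.0, 25.0, -61.0]]
-100 939 [[-7.0, -22.0, -99.0], [10.0, 20.0, -81.0]]
-120 5499 [[-25.0, -81.0, -120.0], [39.0, 79.0, -104.0]]
[256 116]
136 26
```

View pics/w6b.png

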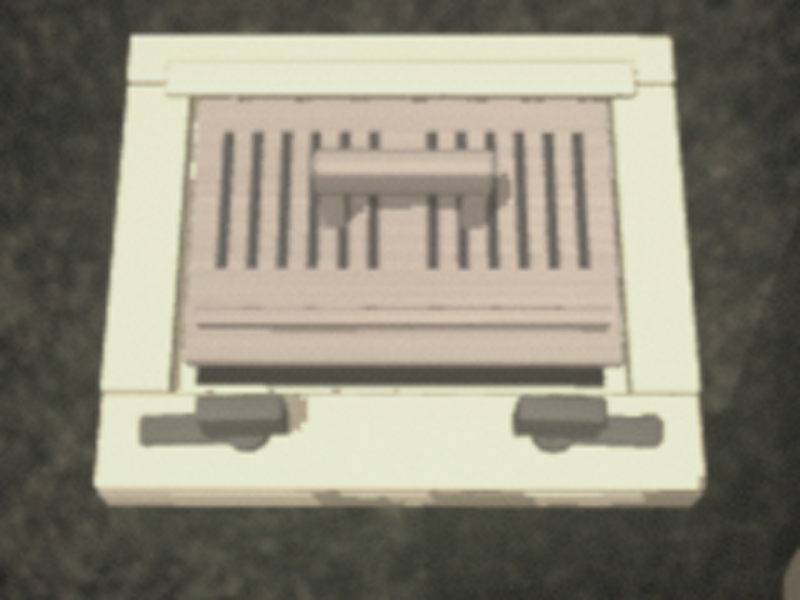

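Both buttons now lie along the rail (arms at (170,430) and (635,430)), with the panel still seated. Next I'll locate the handle bar, whose top face spans (312..498,150..177).

```bash
python3 - <<'E'
from h import *
im,P,K,M=world('wrist','w6'); F=np.load('/tmp/fr.npz'); s,U,V,W=[F[k] for k in 'sUVW']
f=lambda a:np.array(a)/3.3333+[136,26]
def on(px,w):
    r=np.append(f(px),1)@np.linalg.inv(K).T@M[:3,:3].T;o=M[:3,3];X=o+r*(((s+w*W-o)@W)/(r@W))-s;return (X@U).round(1),(X@V).round(1)
for p,w in(((312,150),38),((498,150),38),((312,177),38),((498,177),38),((190,365),6),((622,365),6),((190,98),6),((612,98),6),((180,392),7),((630,392),7),((168,96),12.5),((634,96),12.5)):print(p,w,on(p,w))
print('approach above bar'); go(3,1.5,56,corner=False)
E
```

```text
(312, 150) 38 (np.float64(-3.1), np.float64(-28.7))
(498, 150) 38 (np.float64(-2.7), np.float64(31.2))
(312, 177) 38 (np.float64(7.0), np.float64(-28.5))
(498, 177) 38 (np.float64(7.4), np.float64(30.9))
(190, 365) 6 (np.float64(56.5), np.float64(-71.5))
(622, 365) 6 (np.float64(57.3), np.float64(74.4))
(190, 98) 6 (np.float64(-51.4), np.float64(-77.2))
(612, 98) 6 (np.float64(-50.4), np.float64(77.9))
(180, 392) 7 (np.float64(66.9), np.float64(-74.1))
(630, 392) 7 (np.float64(67.7), np.float64(76.2))
(168, 96) 12.5 (np.float64(-46.6), np.float64(-83.5))
(634, 96) 12.5 (np.float64(-45.5), np.float64(84.1))
approach above bar
eef [ 673.1 -185.4  266.2] corner uvw 192.9 -3.1 119.1 centre uvw 184.2 -3.0 124.1
need tool cm [12.31  0.39 14.94]
```

```bash
python3 -c "
from h import *
go(-6,1.2,17.1,corner=False)"
```

```text
eef [ 673.1 -185.4  266.2] corner uvw 192.9 -3.1 119.1 centre uvw 184.2 -3.0 124.1
need tool cm [11.15  0.37 18.76]
```

Call:
servo_tool(
  increments=[
    [[8.7,2.8,0.1,2,0],[8.7,2.8,0.1,2.5,0],[8.7,2.8,0.1,2.5,0],[8.7,2.75,0.07,2.5,0],[8.7,0,0,1.5,0]],
  ],
)

```text
clock: 12.98
eef_pos: [555.0, -167.1, 151.3]
tool_rot: [[-0.991, 0.131, -0.007], [0.131, 0.991, 0.003], [0.007, 0.002, -1.0]]
contact_force: [0.8, -0.3, -1.0]
finger_gap: 69.8
gripper_force: 0.0
```

Call:
servo_tool(
  increments=[
    [[8.7,0,0,1,0],[8.7,0,0,1,0],[8.7,0,0,0,0],[8.7,0,0,0,0]],
  ],
)

```text
clock: 13.32
eef_pos: [563.4, -167.4, 135.4]
tool_rot: [[-0.992, 0.128, 0.0], [0.128, 0.992, -0.001], [-0.0, -0.001, -1.0]]
contact_force: [-0.2, -0.3, 0.4]
finger_gap: 86.2
gripper_force: 0.0
```

```bash
python3 -c "
from h import *
go(-6,1.2,17.1,corner=False);print(robot.state()['contact_force'])"
```

```text
eef [ 563.4 -167.4  135.4] corner uvw 31.3 1.5 61.4 centre uvw 22.6 1.6 66.4
need tool cm [ 0.01 -0.03  5.7 ]
[-0.20326411 -0.25320151  0.40310761]
```

Call:
servo_tool(
  increments=[
    [[8.7,0,0,2,0],[8.7,0,0,2,0],[8.7,0,0,1,0],[8.7,0,0,0.6,0],[8.7,0,0,0,0]],
  ],
)

```text
clock: 13.73
eef_pos: [562.6, -167.0, 78.7]
tool_rot: [[-0.992, 0.128, -0.001], [0.128, 0.992, -0.0], [0.001, -0.001, -1.0]]
contact_force: [0.3, 0.3, 0.0]
finger_gap: 87.0
gripper_force: 0.0
```

Call:
servo_tool(
  increments=[
    [[8.7,0,0,0,0],[5,0,0,0,0],[5,0,0,0,0],[5,0,0,0,0],[5,0,0,0,0]],
  ],
  newtons=40,
)

```text
clock: 14.15
eef_pos: [563.0, -166.9, 79.8]
tool_rot: [[-0.992, 0.128, 0.001], [0.128, 0.992, -0.0], [-0.001, 0.0, -1.0]]
contact_force: [0.2, -0.1, 1.1]
finger_gap: 68.2
gripper_force: 0.0
```

Call:
servo_tool(
  increments=[
    [[5,0,0,0,0],[5,0,0,0,0],[5,0,0,0,0]],
  ],
)

```text
clock: 14.4
eef_pos: [562.8, -166.9, 79.5]
tool_rot: [[-0.992, 0.128, 0.0], [0.128, 0.992, 0.0], [-0.0, 0.0, -1.0]]
contact_force: [-0.6, 0.4, 1.8]
finger_gap: 59.4
gripper_force: 40.0
```

Call:
servo_tool(
  increments=[
    [[5,-0.22,0,-0.13,0],[5,-0.22,0,-0.13,0],[5,-0.22,0,-0.12,0],[5,0,0,0,0],[5,0,0,0,0]],
  ],
)

```text
clock: 14.82
eef_pos: [568.6, -167.6, 82.9]
tool_rot: [[-0.992, 0.128, -0.002], [0.128, 0.992, 0.0], [0.002, 0.0, -1.0]]
contact_force: [-5.0, 0.6, 2.4]
finger_gap: 59.4
gripper_force: 40.0
```

```bash
python3 -c "
from h import *
where();print(robot.state()['contact_force'])"
```

```text
eef [ 568.6 -167.6   82.9] corner uvw 9.6 1.8 13.3 centre uvw 0.9 1.9 18.3
[-4.95836431  0.56876496  2.43359906]
```

Call:
servo_tool(
  increments=[
    [[5,-0.1,0,-0.06,0],[5,0,0,0,0],[5,0.15,0,-0.26,0],[5,0.15,0,-0.26,0],[5,0,0,0,0]],
  ],
)

```text
clock: 15.23
eef_pos: [567.7, -167.6, 89.5]
tool_rot: [[-0.992, 0.128, 0.001], [0.128, 0.992, -0.0], [-0.001, -0.0, -1.0]]
contact_force: [-0.3, -0.4, -2.5]
finger_gap: 59.5
gripper_force: 40.0
```

```bash
python3 -c "
from h import *
where();print(robot.state()['contact_force'])"
```

```text
eef [ 567.7 -167.6   89.5] corner uvw 12.0 1.8 19.5 centre uvw 3.4 1.9 24.5
[-0.27622302 -0.37443039 -2.54048444]
```

Call:
servo_tool(
  increments=[
    [[5,0.3,0,-0.5,0],[5,0.5,0,-0.9,0],[5,0.5,0,-0.9,0],[5,0.5,0,-0.9,0],[5,0,0,-1.5,0]],
  ],
)

```text
clock: 15.65
eef_pos: [547.8, -165.1, 136.4]
tool_rot: [[-0.992, 0.128, -0.001], [0.128, 0.992, 0.001], [0.001, 0.0, -1.0]]
contact_force: [-0.7, 0.0, -1.8]
finger_gap: 59.3
gripper_force: 40.0
```

Call:
servo_tool(
  increments=[
    [[5,0,0,-2,0],[5,0,0,-2,0],[5,0,0,-2,0],[5,0,0,0,0],[5,0,0,0,0]],
  ],
)

```text
clock: 16.07
eef_pos: [549.9, -165.4, 197.4]
tool_rot: [[-0.992, 0.128, 0.003], [0.128, 0.992, 0.0], [-0.003, 0.001, -1.0]]
contact_force: [-0.8, 1.5, -3.0]
finger_gap: 59.5
gripper_force: 40.0
```

```bash
python3 - <<'E'
from h import *
cap('side','sd7'); cap('scene','s7')
for c,f in(('scene','s7'),('side','sd7')):
    im,P,K,M=world(c,f); z=np.load(f'/tmp/{f}.npz'); g=z['p']+[0,0,58]
    # tray rect: points z 8..30 in region
    m=(P[...,0]>460)&(P[...,0]<700)&(P[...,1]>30)&(P[...,1]<290)&(im.min(-1)>110)&(P[...,2]<25)
    if c=='scene':m[:130]=0
    n,l,st,_=cv2.connectedComponentsWithStats(m.astype(np.uint8)); k=1+np.argmax(st[1:,4]); v,u=np.nonzero(l==k)
    w=ray(np.c_[u,v].astype(float),12,K,M); r=cv2.minAreaRect(w[:,:2].astype(np.float32)); print(c,'tray',np.round(r[0],1),np.round(r[1],1),r[2])
b=np.load('/tmp/sd7.npz')['im']; cv2.imwrite('pics/sd7b.png',cv2.resize(b[100:300,140:400],(780,600),interpolation=cv2.INTER_CUBIC))
print(robot.state()['eef_pos'],robot.state()['contact_force'])
E
```

```text
scene tray [581.  155.7] [194.9 160.1] 89.95760345458984
side tray [582.  152.2] [210.7 160. ] 89.52523803710938
[ 548.87020666 -164.92997995  195.34989022] [-0.3844476  -0.39701448 -2.51207598]
```

View pics/sd7b.png

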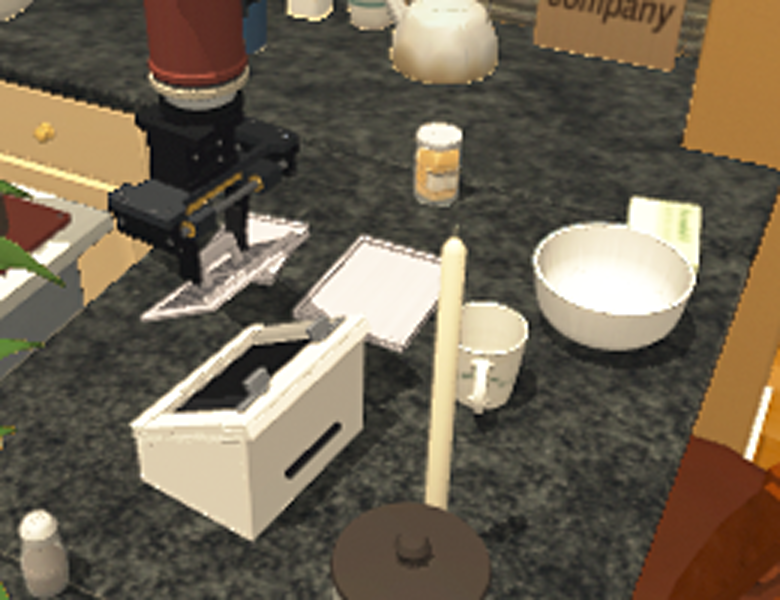

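The panel is held, still tilted 30°, and the recess is empty. The tray is at (581.5,154) with yaw 0. I'll carry it over.

Call:
servo_tool(
  increments=[
    [[5,0,1.5,0,0],[5,0.1,2.8,0,0],[5,0.1,3.2,0,0],[5,0.1,3.2,0,0],[5,0.1,3.2,0,0]],
  ],
)

```text
clock: 16.58
eef_pos: [562.3, -25.5, 194.7]
tool_rot: [[-0.992, 0.128, -0.002], [0.128, 0.992, -0.0], [0.002, -0.0, -1.0]]
contact_force: [0.3, 0.6, -2.6]
finger_gap: 59.2
gripper_force: 40.0
```

Call:
servo_tool(
  increments=[
    [[5,0.1,3.2,0,0],[5,0.1,3.2,0,0],[5,0.1,3.2,0,0],[5,0.1,3.2,0,0],[5,0.1,2.8,0,0]],
  ],
)

```text
clock: 17.0
eef_pos: [577.3, 130.9, 194.5]
tool_rot: [[-0.992, 0.127, -0.002], [0.127, 0.992, -0.0], [0.002, -0.001, -1.0]]
contact_force: [0.9, 0.2, -2.1]
finger_gap: 59.4
gripper_force: 40.0
```

Call:
servo_tool(
  increments=[
    [[5,0,1.5,1,0],[5,0,0.5,1.5,-2.5],[5,0,0,1.5,-2.5],[5,0,0,1.5,-2.3],[5,0,0,0,0]],
  ],
)

```text
clock: 17.42
eef_pos: [578.2, 147.0, 136.3]
tool_rot: [[-1.0, -0.001, -0.006], [-0.001, 1.0, -0.003], [0.006, -0.003, -1.0]]
contact_force: [-1.0, -0.2, -2.7]
finger_gap: 59.3
gripper_force: 40.0
```

Call:
servo_tool(
  increments=[
    [[5,0,0.5,2.5,0],[5,-0.2,0,2.5,0],[5,0,0,2.5,0],[5,0,0,2.0,0],[5,0,0,1.0,0]],
  ],
)

```text
clock: 17.83
eef_pos: [581.1, 152.2, 33.1]
tool_rot: [[-1.0, 0.003, -0.004], [0.003, 1.0, -0.002], [0.004, -0.002, -1.0]]
contact_force: [-1.9, 0.0, -2.1]
finger_gap: 59.2
gripper_force: 40.0
```

Call:
servo_tool(
  increments=[
    [[5,0,0,0.8,0],[5,0,0,0.5,0],[5,0,0,0.4,0],[5,0,0,0,0]],
  ],
)

```text
clock: 18.17
eef_pos: [583.1, 153.4, 19.0]
tool_rot: [[-1.0, 0.001, 0.0], [0.001, 1.0, 0.0], [-0.0, 0.0, -1.0]]
contact_force: [-0.0, 0.8, -2.4]
finger_gap: 59.3
gripper_force: 40.0
```

Call:
servo_tool(
  increments=[
    [[5,0,0,0.5,0],[5,0,0,0.5,0],[5,0,0,0.3,0],[5,0,0,0.3,0],[5,0,0,0,0]],
  ],
  newtons=12,
)

```text
clock: 18.58
eef_pos: [585.9, 153.6, 4.4]
tool_rot: [[-1.0, 0.001, 0.006], [0.001, 1.0, 0.001], [-0.006, 0.001, -1.0]]
contact_force: [4.5, -0.6, 4.8]
finger_gap: 59.6
gripper_force: 12.0
```

Call:
servo_tool(
  increments=[
    [[5,0,0,0.3,0],[5,0,0,0.3,0],[5,0,0,0.3,0],[5,0,0,0.3,0],[5,0,0,0,0]],
  ],
)

```text
clock: 19.0
eef_pos: [582.1, 153.3, -10.0]
tool_rot: [[-1.0, 0.001, -0.001], [0.001, 1.0, -0.0], [0.001, -0.0, -1.0]]
contact_force: [1.1, 0.1, -0.3]
finger_gap: 59.8
gripper_force: 12.0
```

Call:
servo_tool(
  increments=[
    [[5,0,0,0.3,0],[5,0,0,0.3,0],[5,0,0,0.2,0],[5,0,0,0,0]],
  ],
)

```text
clock: 19.33
eef_pos: [582.4, 153.3, -17.5]
tool_rot: [[-1.0, 0.001, -0.001], [0.001, 1.0, -0.0], [0.001, -0.0, -1.0]]
contact_force: [0.7, 0.1, 0.3]
finger_gap: 60.0
gripper_force: 12.0
```

Call:
servo_tool(
  increments=[
    [[5,0,0,0.15,0],[5,0,0,0.15,0],[5,0,0,0,0]],
  ],
  newtons=6,
)

```text
clock: 19.58
eef_pos: [583.0, 153.4, -19.8]
tool_rot: [[-1.0, 0.001, 0.0], [0.001, 1.0, 0.0], [-0.0, 0.0, -1.0]]
contact_force: [0.6, 0.2, 4.4]
finger_gap: 60.0
gripper_force: 6.0
```

```bash
python3 - <<'E'
from h import *
for c,f in(('scene','s8'),('side','sd8'),('wrist','w8')):
    cap(c,f); im,P,K,M=world(c,f)
    z=np.load(f'/tmp/{f}.npz')['p']
    m=(abs(P[...,0]-z[0])<50)&(abs(P[...,1]-z[1])<70)&(P[...,2]<40)&(P[...,2]>-10)&(im.min(-1)>90)
    q=P[m]; A=np.c_[q[:,:2]-z[:2],np.ones(len(q))]; k=np.ones(len(q),bool)
    for _ in range(4):
        co=np.linalg.lstsq(A[k],q[k,2],rcond=None)[0]; k=abs(A@co-q[:,2])<4
    print(c,len(q),k.sum(),'slope x,y deg',np.degrees(co[:2]).round(1),'z',co[2].round(1))
E
```

```text
scene 546 375 slope x,y deg [ 1.3 -0.4] z 13.4
side 383 334 slope x,y deg [0.1 0.1] z 12.8
wrist 19326 17842 slope x,y deg [ 0.4 -0. ] z 12.1
```

The panel is level and on the tray floor (top face about 12 mm). Releasing and withdrawing.

Call:
servo_tool(
  increments=[
    [[6.2,0,0,0,0],[7.5,0,0,0,0],[8.7,0,0,0,0],[8.7,0,0,0,0],[8.7,0,0,0,0]],
  ],
)

```text
clock: 20.15
eef_pos: [582.5, 153.4, -20.4]
tool_rot: [[-1.0, 0.001, -0.001], [0.001, 1.0, -0.0], [0.001, -0.0, -1.0]]
contact_force: [0.7, -1.2, -0.4]
finger_gap: 80.9
gripper_force: 0.0
```

Call:
servo_tool(
  increments=[
    [[8.7,0,0,-1,0],[8.7,0,0,-2,0],[8.7,0,0,-3,0],[8.7,0,0,-3,0],[8.7,0,0,-3,0]],
  ],
)

```text
clock: 20.57
eef_pos: [582.6, 153.1, 101.8]
tool_rot: [[-1.0, 0.001, -0.0], [0.001, 1.0, -0.0], [0.0, -0.0, -1.0]]
contact_force: [0.6, -0.2, -0.7]
finger_gap: 87.1
gripper_force: 0.0
```

Call:
servo_tool(
  increments=[
    [[8.7,0,0,-3,0],[8.7,0,0,-3,0],[8.7,0,0,-3,0],[8.7,0,0,0,0],[8.7,0,0,0,0]],
  ],
)

```text
clock: 20.98
eef_pos: [584.0, 153.5, 192.5]
tool_rot: [[-1.0, 0.001, 0.004], [0.001, 1.0, 0.002], [-0.004, 0.002, -1.0]]
contact_force: [-0.1, -0.0, -0.1]
finger_gap: 87.4
gripper_force: 0.0
```

```bash
python3 - <<'E'
from h import *
im,d=cap('wrist','w9'); im,P,K,M=world('wrist','w9')
m=(abs(P[...,0]-582)<45)&(abs(P[...,1]-153)<65)&(P[...,2]<40)&(P[...,2]>-10)
q=P[m];A=np.c_[q[:,:2]-[582,153],np.ones(len(q))];k=np.ones(len(q),bool)
for _ in range(5): co=np.linalg.lstsq(A[k],q[k,2],rcond=None)[0];k=abs(A@co-q[:,2])<3
print(k.sum(),np.degrees(co[:2]),co[2]);im2,_=cap('scene','s9')
# table z for reference
print(robot.state()['eef_pos'],robot.state()['clock'])
cv2.imwrite('pics/w9b.png',np.hstack([cv2.resize(im,(400,300)),cv2.resize(im2[110:260,130:330],(400,300),interpolation=cv2.INTER_CUBIC)]))
E
```

```text
5541 [-0.10005525 -0.00228796] 11.99594807577861
[582.37870736 153.30896815 189.53979843] 21.0833
```

View pics/w9b.png

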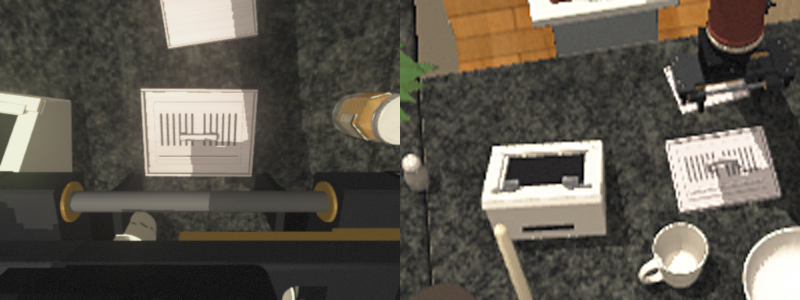

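The panel lies flat and roughly centred in the tray at (200,132). The buttons are aside at (510,183) and (575,181), and the jar, mug and mill are undisturbed. Handing in.

```bash
python3 -c "
from workcell import robot
print(robot.job_done())"
```

```text
the job is handed in; nothing more can be done
None
```

The job is handed in at about 21 s, with no verdict returned: both buttons are turned fully out, and the panel lies flat, handle up and released in the large tray; the jar, mug and mill stand where they were. The finger tips sit 39 mm short of the reported TCP, which I corrected for.

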